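Weigh a jar of ink on a swinging spring balance

ROBOT

A 6-joint arm with a two-finger parallel gripper is mounted at the origin on a cart in front of the work surface, level with it; the furniture and walls round the work are solid. World frame = base frame: x ahead of the robot, y to its left, z up, the work surface at z = 0. Lengths are in m, angles in rad, forces in N, time in s.
With the tool pointing down it reaches from about 0.425 to 0.925 m from the base axis. Payload 12.5 kg.
Tool frame: the origin (TCP) lies on the centre line of the jaws, within the pads' length; the fingertips stand 17 mm ahead of it and the grasp point (between the pads) lies 2 mm behind it (env.tip_reach is the distance from the TCP to the fingertips, in m); z points along the fingers, y is the line along which they close (so a half turn about z gives the same grasp; the last joint's range is limited). The gripper opens to 85 mm and grips with 20 to 120 N. Pads are 22 mm wide; open, the fingers measure 114 mm over their backs; the gripper's body (76 mm by 85 mm) begins 54 mm behind the grasp point. The pads swing forward as they close: fully open they stand 13 mm farther back than shut.
Start: joints at [1.221, 0.491, 1.559, -0, 1.092, -0.106], TCP at [0.151, 0.607, 0.248] pointing down, gripper open.
Joint ranges: [-3.1, 3.1], [-0.84, 2.19], [0.05, 2.79], [-1.13, 4.28], [0.06, 2.93], [-2.69, 2.69]. Speed limits (rad/s): [2.22, 2.22, 2.79, 3.14, 3.14, 3.14].

INTERFACE

Orientations are given as a rotation vector (axis times angle).
In Python, from workcell import env, cams gives the robot as it stands.
- The arm moves only by the tool jog_arm, never from a script. Its argument "deltas" is a list of rows, each a list of 3 entries, a list of its own where there are three numbers: the turn, a rotation vector about the tool's x, y, z in units of 6 degrees (1.0 is 6 degrees), then the shift along the tool's x, y, z in m, then the opening, from -1 (shut) to 1 (fully open). A call has 1 to 20 rows; each row is the pose to reach, as a shift and turn from the pose commanded when the call began, along the tool's axes at that moment; what a row does not reach only later rows make up. A row lasts 1/12 s, in which the tool goes at most 41.7 mm and 7.16 degrees, less where a joint would pass 70% of its speed; a pose out of reach is approached as far as the arm can. A call with a gripper value outside its range is refused whole. The fingers move at their own pace and stop on an object; the grip force is fixed at half the most. Time passes only in rows, so rows that repeat a pose let the fingers close. It gives the time, the measured TCP pose, the force, the opening and the grip force at its end, in the units of the state.
- env.read_state(): the state, without advancing time (a new reading comes with each control period).
- cams.snapshot(name): name is "scene" or "side" or "wrist"; returns a dict with "image" (400x640x3 uint8, blue, green, red), "range_z" (400x640 float32, m along the optical axis (not along the pixel's ray), 0 where there is no reading), "fx", "fy", "cx", "cy" (pixels), "rvec" (rotation vector, rad) and "tvec" (3), from world to camera coordinates, as OpenCV has them; the wrist camera has in their place "T_tool_cam" (4x4, takes a point from camera to tool coordinates, whose origin is the TCP and whose axes are the flange's). Camera axes: x right, y down, z forward; pixel columns grow to the right and rows downward; lengths in m; the calibration is good to about 2 mm. A picture is of the moment at which its call begins: read the wrist's pose just before it.
- env.close_job(): hands the job in; it is judged then, once.
Trained networks look in a picture, given as the dict that the camera call returned (one of the last four; its "shot" number tells which), for a name from the list of things; names that differ only in an ending like _2 or _b are one class to them, and where a whole thing is asked for, a point or a joint stands for the part that bears it (a point fixed in the world has none). Each returns a list of dicts, best first, with "conf" (0 to 1); they miss things now and then, are a little off and sometimes report something else, mostly with a low value. They report only what shows in the picture. A call takes as long as a camera call. They do not tell look-alikes from the thing itself.
- cams.cut_out(picture, target): "pixels" (400x640 bool, what is visible of it) and "box" ([centre column, centre row, width, height] in pixels, round what is visible of it).
- cams.mark_of(picture, target): "location" ([column, row] in pixels: a listed point, or the origin of a listed thing).
The state is a dict: "time_s": time; "joints": joint angles; "joint_vel": joint speeds; "joint_torque": joint torques, N m; "tcp_pos": TCP position; "eef_rot": TCP orientation; "wrist_force": force on the tool from outside, world axes, zero at the start; "ft_torque": the same for the moment, N m; "width": opening from 0.0 (shut) to 1.0 (fully open); "grasp_force": force on a finger pad.
Only numpy, scipy, OpenCV 4.12 (cv2) and the standard library are available. Lean on these libraries where they do the work, as an engineer would, in place of code of your own. Each camera call takes 0.05 s, during which the arm holds its last target. There are 200 camera calls.

TASK

Weigh the jar of ink: hang its carrier by the wire loop on the hook of the spring balance. The balance is still swinging, so first steady it with one gentle touch (the loop itself or the fingers will do) until it hangs quiet; then bring the loop into the hook and ease the load on slowly until the balance carries it all, and only then let go, so that the spring is never jerked. Leave the carrier hanging upright and quiet with the jar in it; never strike or force the balance, and leave the tin and the two tape rolls where they are.

Things in the scene. Friction and masses are not known exactly. Their poses are not given: they have to be found in the camera images.
- balance_stand: Fixed stand: plywood base 195x160 mm, 17 mm high; 22 mm square dark steel post, centre 105 mm along +x from the origin, and an arm (underside 420, top 442 mm up) back to a clevis. Origin on the table below the clevis pin, which is 400 mm up along y. x points from pin to post, roughly away from the robot. The upper frame is under 40 mm wide in y and ends 13 mm to the -x side of the pin.
- spring_balance: Tubular spring balance with its hook, 0.22 kg in all, swinging freely about the clevis pin in the stand's x-z plane, about 0.25 rad either way (stops at 0.6), period about 0.7 s, hardly decaying by itself. Origin on the pin; axes as the stand's when it hangs still. Tube 29 mm thick, 18 to 90 mm below the pin; the sliding rod with the hook comes out below.
- balance_hook (a joint): How far the hook is drawn out of the balance, in m: 0 empty, grows as it is pulled down, 0.06 at the stop. Spring 80 N/m after 0.25 N, so a hanging load of W newtons draws it (W - 0.25)/80 m.
- hook_saddle (a point): Saddle of the hook: top of its 8 mm bar at the bottom of the J, at x = 0, 172 mm below the pin while empty (underside of the bar 180 mm). Moves with the hook, axes as the balance's. The straight shank, 116 to 165 mm below the pin while empty, lies beyond it, its robot-side (-x) face at x = +7 mm. Throat between shank and point 14 mm wide.
- hook_point (a point): Point of the hook, on its robot side (-x), centre of its round end: x = -15 mm, 160 mm below the pin while empty; its top is 156 mm below the pin. Moves with the hook, axes as the balance's.
- carrier: Weighing carrier, 0.14 kg without the jar: round aluminium pan 85 mm across with a cup that holds the jar, two upright rods (y = 37 mm either side), a wooden beam and a wire loop on top. Origin at the centre of the pan's underside (on the table at the start); y along the beam, z up; alike on both faces and ends.
- beam_mid (a point): Centre of the carrier's wooden beam, 85 mm above the pan's underside: 220 mm long along y, 12 mm thick in x, 18 mm high. Axes as the carrier's. Best held across the beam some 90 mm from its middle, so that gripper and balance stay clear of each other.
- loop_top (a point): Centre of the 5 mm wire at the crest of the loop that stands upright on the middle of the beam, 142.5 mm above the pan's underside, in the carrier's y-z plane. The loop is open 30 mm wide and 44 mm high (crest underside to the plate on the beam), round at the top. Axes as the carrier's. Seated in the hook it is 2.5 mm above the saddle.
- jar_mid (a point): Centre of the ink jar, dark with a pale label and black cap, 49 mm across, 60 mm high, standing loose in the carrier's cup (34 mm above the pan's underside). Its fill, and so its weight, is unknown: about 0.06 to 0.26 kg.
- ink_tin: Bystander: ink tin, 95 mm across, 101 mm high; origin at its underside.
- black_tape: Bystander: small roll of black tape lying flat, 58 mm across, 19 mm high; origin at its underside.
- masking_tape: Bystander: large roll of masking tape lying flat, 98 mm across, 24 mm high; origin at its underside.
Things that resemble listed ones, but are neither listed nor needed, are in the scene too. There is more than one size of the part that bears jar_mid; the job needs the smaller.

How it is judged:
On the way, in this order (a step that is already met when the one before it is completed fails the run):
1. the swinging balance is brought to rest, nothing hanging on it yet (angular speed of spring_balance below 0.25 rad/s and value of joint balance_hook below 0.004 m), for 0.6 s.
2. the loop lies in the hook and the balance carries at least 1 N while the fingers still hold the carrier (z of loop_top in the frame of hook_saddle between 0 and 0.009 m and distance between loop_top and hook_saddle below 0.016 m and contact force between carrier and spring_balance above 1 N and contact force between the fingers and carrier above 1 N), for 0.2 s.
At the end, for the whole second after the job is handed in: The carrier hangs by its loop in the bottom of the hook (crest of the loop within 12 mm of the saddle and less than 6 mm above it), upright within 0.15 rad, nearly still (under 0.1 m/s, balance under 0.6 rad/s), carried by the balance, with the jar in its cup (its centre within 60 mm of the beam's) (z of loop_top in the frame of hook_saddle between 0 and 0.006 m and distance between loop_top and hook_saddle below 0.012 m and contact force between carrier and spring_balance above 1 N and angle between carrier's own z axis and vertical below 0.15 rad and linear speed of carrier below 0.1 m/s and angular speed of spring_balance below 0.6 rad/s and distance between jar_mid and beam_mid below 0.06 m); the robot touches nothing.
It fails at once if the balance is struck or forced with more than 6 N (contact force between spring_balance and anything else above 6 N).
It fails at once if the spring is jerked: the hook runs out or in faster than 0.08 m/s (velocity of joint balance_hook above 0.08 m/s or velocity of joint balance_hook below -0.08 m/s).
It fails at once if a bystander is shifted by more than 20 mm (distance of any of ink_tin, black_tape, masking_tape from where it was at the start of the episode above 0.02 m).
It also fails if it takes over 67 s, if anything falls off the work surface, if the arm or the gripper's body presses on something with over 40 N, if the wrist force passes 120 N, or if a joint passes its speed limit or range.

## Working session

There is one attempt and no reset: what is moved stays moved. The work goes in short steps, Python scripts to look and compute and a tool call to move; the robot and the scene stay as the last step left them, time stands still between calls to the robot, and variables do not carry over. Pictures are saved under pics/ and viewed, at most 10 in all, crops included, and the job is handed in when it is done.

Besides the shell and the picture viewer there is one more tool, called after ">>>" in YAML: its name, and indented under it one key for each argument. jog_arm: Moves the arm, as the interface text tells. Its arguments: {"type":"object","properties":{"deltas":{"type":"array","items":{"type":"array"}}},"required":["deltas"]}

```bash
mkdir -p pics
cat > h.py <<'E'
import numpy as np, cv2
from workcell import env, cams
def T_wc(s):
    if "rvec" in s:
        R=cv2.Rodrigues(np.array(s["rvec"],float))[0]; t=np.array(s["tvec"],float).ravel()
        T=np.eye(4);T[:3,:3]=R.T;T[:3,3]=-R.T@t;return T
    st=s["st"];T=np.eye(4);T[:3,:3]=cv2.Rodrigues(np.array(st["eef_rot"],float))[0];T[:3,3]=st["tcp_pos"]
    return T@np.array(s["T_tool_cam"])
def snap(n):
    st=env.read_state(); s=cams.snapshot(n); s["st"]=st; return s
def cloud(s,m=None):
    z=s["range_z"]; v,u=np.nonzero((z>0) if m is None else (m&(z>0))); zz=z[v,u]
    P=np.c_[(u-s["cx"])/s["fx"]*zz,(v-s["cy"])/s["fy"]*zz,zz,np.ones_like(zz)]
    return (P@T_wc(s).T)[:,:3]
def ray(s,px):
    T=T_wc(s); d=T[:3,:3]@np.array([(px[0]-s["cx"])/s["fx"],(px[1]-s["cy"])/s["fy"],1]); return T[:3,3],d
def px(s,p):
    T=np.linalg.inv(T_wc(s)); c=T[:3,:3]@np.array(p)+T[:3,3]; return c[0]/c[2]*s["fx"]+s["cx"],c[1]/c[2]*s["fy"]+s["cy"]
E
cat > a.py <<'E'
from h import *
np.set_printoptions(precision=3,suppress=True)
for n in("scene","side"):
    s=snap(n); cv2.imwrite(f"pics/{n}0.png",s["image"]); print(n,T_wc(s)[:3,3],T_wc(s)[:3,2])
    for t in("balance_stand","carrier","jar_mid","spring_balance","ink_tin","black_tape","masking_tape"):
        for r in cams.cut_out(s,t)[:3]:
            P=cloud(s,r["pixels"]); 
            if len(P): print(t,round(r["conf"],2),np.round(r["box"]),np.percentile(P,2,0),np.percentile(P,98,0))
    for t in("loop_top","beam_mid","hook_saddle","hook_point","jar_mid","carrier","balance_stand"):
        for r in cams.mark_of(s,t)[:3]: print(t,round(r["conf"],2),np.round(r["location"],1))
E
python3 a.py
```

```text
scene [-0.076 -0.809  0.795] [ 0.568  0.686 -0.454]
balance_stand 0.87 [285. 194.  73. 175.] [ 0.496  0.07  -0.   ] [0.772 0.313 0.441]
carrier 0.79 [345. 307.  54.  67.] [ 0.488 -0.265 -0.001] [ 0.593 -0.059  0.133]
jar_mid 0.87 [348. 281.  24.  38.] [ 0.522 -0.178  0.005] [ 0.646 -0.05   0.134]
jar_mid 0.74 [339. 315.  21.  31.] [ 0.501 -0.184  0.013] [ 0.531 -0.135  0.065]
spring_balance 0.65 [271. 167.  13.  63.] [ 0.544  0.152 -0.732] [1.828 2.071 0.383]
ink_tin 0.92 [361. 244.  34.  47.] [ 0.717 -0.02   0.003] [0.811 0.067 0.105]
black_tape 0.9 [266. 311.  23.  22.] [ 0.389 -0.027  0.001] [0.442 0.029 0.021]
black_tape 0.73 [271. 179.  10.  30.] [ 0.549  0.157 -0.734] [1.704 1.878 0.296]
masking_tape 0.81 [406. 284.  40.  32.] [ 0.712 -0.203  0.002] [ 0.806 -0.108  0.03 ]
loop_top 0.72 [342.7 278.2]
hook_saddle 0.66 [268.  134.2]
hook_saddle 0.55 [274.2 188.5]
hook_point 0.54 [265.8 189.8]
jar_mid 0.96 [349.  281.7]
jar_mid 0.95 [342.1 312.7]
jar_mid 0.17 [269.1 132.8]
carrier 0.61 [342.7 326.5]
carrier 0.49 [267.3 187.3]
balance_stand 0.6 [273.9 262.3]
side [ 0.262 -1.041  0.9
[... 572 characters left out ...]
005] [0.806 0.066 0.106]
black_tape 0.83 [254. 295.  23.  19.] [ 0.39  -0.029 -0.   ] [0.443 0.027 0.023]
black_tape 0.66 [284. 159.  10.  58.] [ 0.542  0.152 -0.737] [1.126 2.345 0.384]
black_tape 0.63 [316. 308.  38.  70.] [ 0.492 -0.268  0.   ] [ 0.566 -0.001  0.139]
masking_tape 0.93 [401. 301.  41.  34.] [ 0.714 -0.205  0.002] [ 0.808 -0.111  0.031]
masking_tape 0.29 [316. 308.  39.  72.] [ 0.489 -0.268  0.002] [ 0.563 -0.059  0.137]
loop_top 0.55 [307.7 282.3]
loop_top 0.34 [276.3 178.9]
beam_mid 0.69 [308.7 305.6]
hook_saddle 0.54 [283.3 185.5]
hook_point 0.44 [275.4 176.5]
jar_mid 0.96 [338.7 287.7]
jar_mid 0.57 [310.  321.1]
carrier 0.96 [312.5 332.9]
balance_stand 0.9 [288.3 253.2]
```

Run:
```python
from h import *
a=cv2.imread("pics/scene0.png")[60:380,200:440]; cv2.imwrite("pics/c0.png",cv2.resize(a,None,fx=1.85,fy=1.85,interpolation=cv2.INTER_CUBIC))
np.set_printoptions(precision=4,suppress=True)
# from current images: clouds of regions
for n in("scene","side"):
    s=snap(n); P=cloud(s)
    roi=lambda lo,hi: P[((P>lo)&(P<hi)).all(1)]
    B=roi([.45,-.30,.077],[.62,-.04,.097]); print(n,"beam",len(B))
    if len(B):
        xy=B[:,:2].astype(np.float32); l=cv2.fitLine(xy,cv2.DIST_HUBER,0,.001,.001).ravel(); t=(xy-l[2:])@l[:2]; print(l,l[2:]+l[:2]*t.min(),l[2:]+l[:2]*t.max())
    L=roi([.45,-.30,.105],[.62,-.04,.15]);print("loop",len(L), L.mean(0) if len(L) else 0, L.min(0),L.max(0))
    A=roi([.4,.05,.438],[.8,.35,.446]); xy=A[:,:2].astype(np.float32); print("arm",cv2.minAreaRect(xy), len(A))
    Bs=roi([.4,.0,.012],[.8,.4,.021]); print("base",cv2.minAreaRect(Bs[:,:2].astype(np.float32)),len(Bs))
    T=roi([.45,.1,.3],[.6,.25,.39]);print("tube",np.percentile(T,2,0),np.percentile(T,98,0),len(T))
```

```text
scene beam 661
[ 0.1596  0.9872  0.519  -0.1779] [ 0.5043 -0.2689] [ 0.5425 -0.0326]
loop 75 [ 0.5241 -0.1625  0.1276] [ 0.5186 -0.1811  0.1058] [ 0.5296 -0.1402  0.1455]
arm ((0.6039859652519226, 0.15071606636047363), (0.027310004457831383, 0.12709350883960724), 73.47335052490234) 194
base ((0.6014059782028198, 0.10452527552843094), (0.2746100425720215, 0.36691147089004517), 79.80692291259766) 2038
tube [0.5362 0.1536 0.3059] [0.5621 0.1754 0.3843] 310
side beam 450
[ 0.2684  0.9633  0.5317 -0.1683] [ 0.5038 -0.2685] [ 0.5692 -0.0337]
loop 61 [ 0.525  -0.1656  0.1289] [ 0.5209 -0.1844  0.1057] [ 0.5294 -0.1405  0.1472]
arm ((0.6049944758415222, 0.1491190791130066), (0.030839556828141212, 0.12765386700630188), 72.04862213134766) 234
base ((0.592670202255249, 0.10234907269477844), (0.2816871702671051, 0.33931025862693787), 77.3933334350586) 1939
tube [0.5314 0.1534 0.3033] [0.5616 0.1725 0.3852] 290
```

View pics/c0.png

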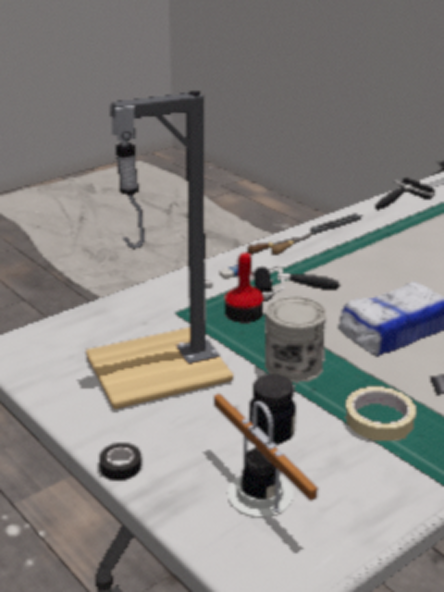

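The scene view shows the carrier with its small jar (about 342,313 px). A larger loose look-alike jar stands behind it (349,282). The jar meant is the small one in the cup, and I won't be gripping either jar directly. The balance swings at (272,185) on the stand.

Run:
```python
from h import *
np.set_printoptions(precision=4,suppress=True)
s=env.read_state();R=cv2.Rodrigues(np.array(s["eef_rot"]))[0];print(s["time_s"],s["tcp_pos"],s["joints"],s["wrist_force"]);print(R)
a=np.radians(-11)
for sg in(1,-1):
    y=sg*np.array([np.cos(a),np.sin(a),0]);z=np.array([0,0,-1.]);Rt=np.c_[np.cross(y,z),y,z]
    print(np.degrees(cv2.Rodrigues(R.T@Rt)[0].ravel())/6)
for w in[(.3,.35,.28),(.43,.13,.28),(.46,-.03,.28),(.50,-.235,.24)]: print(R.T@(np.array(w)-s["tcp_pos"]))
```

```text
1.6 [0.1509 0.6065 0.2483] [ 1.2214  0.4909  1.5589  0.      1.0917 -0.1056] [-0.7854 -0.6231  0.1015]
[[-0.9704  0.2414  0.    ]
 [ 0.2414  0.9704  0.    ]
 [ 0.      0.     -1.    ]]
[ 0.0003 -0.0004 14.505 ]
[  0.0004   0.0003 -15.495 ]
[-0.2067 -0.2129 -0.0317]
[-0.3859 -0.395  -0.0317]
[-0.4537 -0.5431 -0.0317]
[-0.542  -0.7323  0.0083]
```

>>> jog_arm:
  deltas:
    - [[0, 0, 0.7], [-0.026, -0.027, -0.016], 1]
    - [[0, 0, 1.4], [-0.052, -0.053, -0.032], 1]
    - [[0, 0, 2.1], [-0.078, -0.08, -0.032], 1]
    - [[0, 0, 2.8], [-0.103, -0.106, -0.032], 1]
    - [[0, 0, 3.5], [-0.129, -0.133, -0.032], 1]
    - [[0, 0, 4.2], [-0.155, -0.16, -0.032], 1]
    - [[0, 0, 4.9], [-0.181, -0.186, -0.032], 1]
    - [[0, 0, 5.6], [-0.207, -0.213, -0.032], 1]
    - [[0, 0, 6.3], [-0.232, -0.239, -0.032], 1]
    - [[0, 0, 7.0], [-0.258, -0.265, -0.032], 1]
    - [[0, 0, 7.7], [-0.284, -0.291, -0.032], 1]
    - [[0, 0, 8.4], [-0.309, -0.317, -0.032], 1]
    - [[0, 0, 9.1], [-0.335, -0.343, -0.032], 1]
    - [[0, 0, 9.8], [-0.36, -0.369, -0.032], 1]
    - [[0, 0, 10.5], [-0.386, -0.395, -0.032], 1]
    - [[0, 0, 11.3], [-0.4, -0.425, -0.032], 1]
    - [[0, 0, 12.1], [-0.413, -0.454, -0.032], 1]
    - [[0, 0, 12.9], [-0.427, -0.484, -0.032], 1]
    - [[0, 0, 13.7], [-0.44, -0.513, -0.032], 1]
    - [[0, 0, 14.5], [-0.454, -0.543, -0.032], 1]

```text
time_s: 3.27
tcp_pos: [0.4603, -0.0316, 0.2805]
eef_rot: [2.428, 1.994, 0.001]
wrist_force: [0.3, 1.1, -0.3]
width: 0.995
grasp_force: 0.0
```

>>> jog_arm:
  deltas:
    - [[0, 0, 0], [-0.035, 0.015, 0.007], 1]
    - [[0, 0, 0], [-0.07, 0.03, 0.014], 1]
    - [[0, 0, 0], [-0.105, 0.045, 0.021], 1]
    - [[0, 0, 0], [-0.14, 0.06, 0.028], 1]
    - [[0, 0, 0], [-0.175, 0.075, 0.035], 1]
    - [[0, 0, 0], [-0.206, 0.088, 0.04], 1]
    - [[0, 0, 0], [-0.206, 0.088, 0.04], 1]
    - [[0, 0, 0], [-0.206, 0.088, 0.04], 1]

```text
time_s: 3.93
tcp_pos: [0.5073, -0.2504, 0.2395]
eef_rot: [-2.425, -1.995, 0.0]
wrist_force: [0.0, -0.3, -0.5]
width: 1.003
grasp_force: 0.0
```

```bash
cat > w.py <<'E'
from h import *
import sys
np.set_printoptions(precision=4,suppress=True)
s=snap("wrist"); cv2.imwrite("pics/"+sys.argv[1],s["image"]); P=cloud(s)
print(s["st"]["time_s"],s["st"]["tcp_pos"],s["st"]["eef_rot"])
m=(P[:,2]>.085)&(P[:,2]<.1)&(P[:,0]>.45)&(P[:,0]<.58)&(P[:,1]<-.04)&(P[:,1]>-.3)
B=P[m]; print(len(B)); r=cv2.minAreaRect(B[:,:2].astype(np.float32)); print(r)
l=cv2.fitLine(B[:,:2].astype(np.float32),cv2.DIST_HUBER,0,.001,.001).ravel(); t=(B[:,:2]-l[2:])@l[:2]; print(l,l[2:]+l[:2]*t.min(),l[2:]+l[:2]*t.max(), np.percentile(B[:,2],[50,95]))
L=P[(P[:,2]>.11)&(P[:,2]<.15)&(abs(P[:,0]-.525)<.04)&(abs(P[:,1]+.163)<.05)];print(len(L),L.mean(0) if len(L) else 0)
for t in("loop_top","beam_mid"):
    for r in cams.mark_of(s,t)[:2]:
        o,d=ray(s,r["location"]);zz=dict(loop_top=.1425,beam_mid=.094)[t];print(t,r["conf"],r["location"],o+d*(zz-o[2])/d[2])
E
python3 w.py w1.png
```

```text
3.9333 [ 0.5073 -0.2504  0.2395] [-2.4252 -1.9951  0.0004]
2570
((0.5234894752502441, -0.1864214539527893), (0.16198445856571198, 0.012019161134958267), 82.09148406982422)
[ 0.1361  0.9907  0.5237 -0.1839] [ 0.5123 -0.2666] [ 0.5344 -0.1062] [0.0954 0.098 ]
452 [ 0.5272 -0.1591  0.1421]
loop_top 0.62 [324.2, 69.6] [ 0.5266 -0.1593  0.1425]
beam_mid 0.63 [324.7, 78.2] [ 0.5269 -0.1613  0.094 ]
beam_mid 0.16 [324.7, 81.4] [ 0.5265 -0.1637  0.094 ]
```

View pics/w1.png

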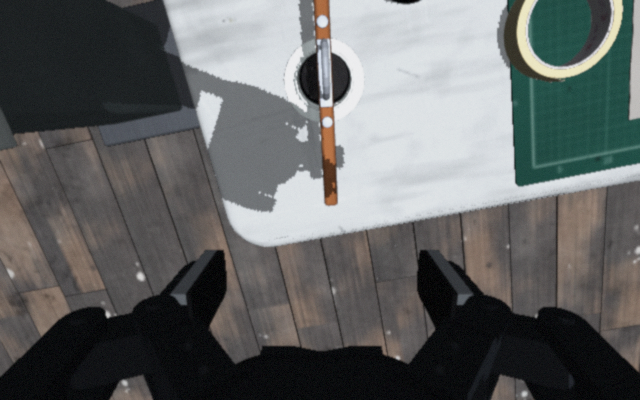

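The wrist view shows the beam running from (322,0) to (331,205), with the loop seen edge-on at (324,70) and the jar below it. I'll grip 90 mm from the middle.

>>> jog_arm:
  deltas:
    - [[0, 0, -0.5], [0.004, 0.007, 0.03], 1]
    - [[0, 0, -0.5], [0.004, 0.007, 0.06], 1]
    - [[0, 0, -0.5], [0.004, 0.007, 0.09], 1]
    - [[0, 0, -0.5], [0.004, 0.007, 0.12], 1]
    - [[0, 0, -0.5], [0.004, 0.007, 0.145], 1]
    - [[0, 0, -0.5], [0.004, 0.007, 0.156], 0.5]
    - [[0, 0, -0.5], [0.004, 0.007, 0.156], 0]
    - [[0, 0, -0.5], [0.004, 0.007, 0.156], -0.4]
    - [[0, 0, -0.5], [0.004, 0.007, 0.156], -0.7]
    - [[0, 0, -0.5], [0.004, 0.007, 0.156], -1]
    - [[0, 0, -0.5], [0.004, 0.007, 0.156], -1]
    - [[0, 0, -0.5], [0.004, 0.007, 0.156], -1]
    - [[0, 0, -0.5], [0.004, 0.007, 0.156], -1]
    - [[0, 0, -0.5], [0.004, 0.007, 0.156], -1]

```text
time_s: 5.25
tcp_pos: [0.5156, -0.2468, 0.0855]
eef_rot: [2.369, 2.06, 0.001]
wrist_force: [-0.8, -1.4, 6.9]
width: 0.13
grasp_force: 60.5
```

>>> jog_arm:
  deltas:
    - [[0, 0, 0], [0, 0, -0.004], -1]
    - [[0, 0, 0], [0, 0, -0.012], -1]
    - [[0, 0, 0], [0, 0, -0.022], -1]
    - [[0, 0, 0], [0, 0, -0.035], -1]
    - [[0, 0, 0], [0, 0, -0.05], -1]
    - [[0, 0, 0], [0, 0, -0.062], -1]
    - [[0, 0, 0], [0, 0, -0.07], -1]
    - [[0, 0, 0], [0, 0, -0.07], -1]
    - [[0, 0, 0], [0, 0, -0.07], -1]

```text
time_s: 6.0
tcp_pos: [0.5152, -0.2464, 0.1546]
eef_rot: [2.37, 2.061, 0.0]
wrist_force: [-1.1, 0.5, -3.4]
width: 0.127
grasp_force: 58.9
```

```bash
cat > c.py <<'E'
from h import *
np.set_printoptions(precision=4,suppress=True)
st=env.read_state();print(st["time_s"],st["tcp_pos"],st["eef_rot"],st["wrist_force"],st["ft_torque"])
T=np.eye(4);T[:3,:3]=cv2.Rodrigues(np.array(st["eef_rot"],float))[0];T[:3,3]=st["tcp_pos"];Ti=np.linalg.inv(T)
for n in("wrist","scene","side"):
    s=snap(n); P=cloud(s); Q=P@Ti[:3,:3].T+Ti[:3,3]
    # tool frame: x along beam, y across, z down
    for nm,lo,hi in(("beam",[-.02,-.012,-.03],[.21,.012,.02]),("loop",[.06,-.03,-.075],[.12,.03,-.02])):
        m=((Q>lo)&(Q<hi)).all(1)
        q=Q[m]
        if len(q)<8: print(n,nm,len(q));continue
        print(n,nm,len(q),"mean",q.mean(0),"min",np.percentile(q,3,0),"max",np.percentile(q,97,0))
        if nm=="beam":
            f=q[q[:,0]>.03]
            if len(f)>8:print("   slope z(x)",np.polyfit(f[:,0],f[:,2],1),"y(x)",np.polyfit(f[:,0],f[:,1],1))
    for r in cams.mark_of(s,"loop_top")[:1]:
        # intersect with plane tool y=0
        o,d=ray(s,r["location"]);o2=Ti[:3,:3]@o+Ti[:3,3];d2=Ti[:3,:3]@d
        print(n,"loop_top",r["conf"],"at plane x=.09:",o2+d2*(.09-o2[0])/d2[0],"world",T[:3,:3]@(o2+d2*(.09-o2[0])/d2[0])+T[:3,3])
E
python3 c.py
```

```text
6.0 [ 0.5152 -0.2464  0.1546] [2.3699 2.0613 0.0004] [-1.0788  0.5385 -3.3722] [-0.2743  0.0792  0.014 ]
wrist beam 9702 mean [ 0.0322 -0.0002 -0.0106] min [-0.0136 -0.0096 -0.0261] max [ 0.0959  0.0094 -0.0005]
   slope z(x) [ 0.0075 -0.0097] y(x) [-0.0034 -0.0001]
wrist loop 2666 mean [ 0.0815 -0.0003 -0.0563] min [ 0.0711 -0.0026 -0.0604] max [ 0.0901  0.002  -0.0466]
wrist loop_top 0.69 at plane x=.09: [ 0.09   -0.0012 -0.0551] world [ 0.5264 -0.157   0.2097]
scene beam 418 mean [ 0.0867 -0.0039 -0.0056] min [-0.0165 -0.0103 -0.0267] max [0.1883 0.0074 0.0104]
   slope z(x) [ 0.0107 -0.0041] y(x) [-0.0123 -0.004 ]
scene loop 70 mean [ 0.0883 -0.0035 -0.0429] min [ 0.0676 -0.006  -0.0578] max [ 0.1061 -0.0002 -0.0234]
scene loop_top 0.74 at plane x=.09: [ 0.09   -0.0024 -0.0455] world [ 0.5252 -0.1569  0.2001]
side beam 190 mean [-0.0031  0.0007 -0.0084] min [-0.0185 -0.0108 -0.0279] max [0.0305 0.0106 0.0102]
side loop 0
side loop_top 0.25 at plane x=.09: [0.09   0.2103 0.1108] world [ 0.7359 -0.1864  0.044 ]
```

>>> jog_arm:
  deltas:
    - [[0, 0, 0.1], [0.008, -0.005, -0.003], -1]
    - [[0, 0, 0.2], [0.024, -0.017, -0.006], -1]
    - [[0, 0, 0.3], [0.046, -0.033, -0.01], -1]
    - [[0, 0, 0.4], [0.07, -0.05, -0.014], -1]
    - [[0, 0, 0.5], [0.094, -0.067, -0.018], -1]
    - [[0, 0, 0.6], [0.117, -0.083, -0.022], -1]
    - [[0, 0, 0.7], [0.14, -0.095, -0.022], -1]
    - [[0, 0, 0.8], [0.165, -0.101, -0.022], -1]
    - [[0, 0, 0.9], [0.191, -0.106, -0.022], -1]
    - [[0, 0, 1.0], [0.217, -0.11, -0.022], -1]
    - [[0, 0, 1.1], [0.243, -0.113, -0.022], -1]
    - [[0, 0, 1.2], [0.268, -0.115, -0.022], -1]
    - [[0, 0, 1.3], [0.292, -0.117, -0.022], -1]
    - [[0, 0, 1.4], [0.312, -0.119, -0.022], -1]
    - [[0, 0, 1.5], [0.328, -0.12, -0.022], -1]
    - [[0, 0, 1.5], [0.338, -0.12, -0.022], -1]
    - [[0, 0, 1.5], [0.34, -0.12, -0.022], -1]
    - [[0, 0, 1.5], [0.34, -0.12, -0.022], -1]

```text
time_s: 7.8
tcp_pos: [0.4432, 0.1072, 0.1763]
eef_rot: [-2.524, -1.871, 0.0]
wrist_force: [-0.2, -0.5, -2.4]
width: 0.126
grasp_force: 58.9
```

```bash
cat > d.py <<'E'
from h import *
import sys
np.set_printoptions(precision=4,suppress=True)
st=env.read_state();print(st["time_s"],st["tcp_pos"],st["eef_rot"],st["wrist_force"])
pin0=np.array([.555,.165])
for n in("scene","side"):
    s=snap(n);P=cloud(s)
    if len(sys.argv)>1: cv2.imwrite(f"pics/{sys.argv[1]}_{n}.png",cv2.resize(s["image"][100:260,200:360],None,fx=3.5,fy=3.5,interpolation=cv2.INTER_CUBIC))
    A=P[(P[:,2]>.437)&(P[:,2]<.447)&(abs(P[:,0]-.604)<.08)&(abs(P[:,1]-.15)<.06)]
    r=cv2.minAreaRect(A[:,:2].astype(np.float32));l=cv2.fitLine(A[:,:2].astype(np.float32),cv2.DIST_HUBER,0,.001,.001).ravel();print(n,"arm",r,np.degrees(np.arctan2(l[1],l[0])))
    yaw=np.radians(-17);ex=np.array([np.cos(yaw),np.sin(yaw)]);ey=np.array([-ex[1],ex[0]])
    Q=np.c_[(P[:,:2]-pin0)@ex,(P[:,:2]-pin0)@ey,P[:,2]-.4]
    for nm,lo,hi in(("tube",[-.06,-.03,-.09],[.06,.03,-.02]),("hook",[-.07,-.03,-.185],[.06,.03,-.1]),("post",[.08,-.03,-.3],[.13,.03,-.05]),("loop",[-.11,-.04,-.2],[-.07,.04,-.14])):
        q=Q[((Q>lo)&(Q<hi)).all(1)]
        if len(q)>5: print("  ",nm,len(q),q.mean(0),np.percentile(q,3,0),np.percentile(q,97,0))
    for t in("hook_saddle","hook_point","loop_top"):
        for r in cams.mark_of(s,t)[:2]:
            o,d=ray(s,r["location"]);o2=np.r_[(o[:2]-pin0)@ex,(o[:2]-pin0)@ey,o[2]-.4];d2=np.r_[d[:2]@ex,d[:2]@ey,d[2]]
            print("  ",t,round(r["conf"],2),np.round(r["location"],1),"at y=0:",o2-d2*o2[1]/d2[1])
E
python3 d.py e1
```

```text
7.8 [0.4432 0.1072 0.1763] [-2.5236 -1.8709  0.0003] [-0.2152 -0.5467 -2.3888]
scene arm ((0.6035005450248718, 0.1503651738166809), (0.027377506718039513, 0.1283855140209198), 72.87089538574219) -16.389385
   tube 134 [ 0.0104 -0.0068 -0.064 ] [-0.0009 -0.012  -0.0859] [ 0.0203 -0.0004 -0.0241]
   hook 110 [ 0.0245  0.0012 -0.1428] [ 0.0072 -0.0036 -0.1745] [ 0.0348  0.0056 -0.1019]
   post 774 [ 0.1016 -0.004  -0.1715] [ 0.0928 -0.0107 -0.2905] [ 0.1144  0.0101 -0.0567]
   hook_saddle 0.51 [279.5 190.2] at y=0: [ 0.0285  0.     -0.1703]
   hook_point 0.61 [273.5 186.8] at y=0: [ 0.0121  0.     -0.1572]
side arm ((0.6054242253303528, 0.15013767778873444), (0.03353700414299965, 0.1275661736726761), 72.1656494140625) -15.362805
   tube 248 [-0.0086 -0.0067 -0.0521] [-0.0231 -0.0131 -0.0837] [ 0.0072  0.0031 -0.0212]
   hook 106 [-0.0209  0.0002 -0.1448] [-0.0422 -0.0048 -0.1713] [-0.0074  0.0048 -0.1052]
   post 649 [ 0.1051 -0.0064 -0.1683] [ 0.0948 -0.0116 -0.2906] [ 0.1152  0.0002 -0.0565]
   hook_saddle 0.64 [272.5 182.7] at y=0: [-0.033   0.     -0.1674]
   hook_point 0.45 [268.7 176.2] at y=0: [-0.042   0.     -0.1472]
```

>>> jog_arm:
  deltas:
    - [[0, 0, 0], [0, 0.004, 0], -1]
    - [[0, 0, 0], [0, 0.01, 0], -1]
    - [[0, 0, 0], [0, 0.017, 0], -1]
    - [[0, 0, 0], [0, 0.023, 0], -1]
    - [[0, 0, 0], [0, 0.0255, 0], -1]
    - [[0, 0, 0], [0, 0.0261, 0], -1]
    - [[0, 0, 0], [0, 0.0267, 0], -1]
    - [[0, 0, 0], [0, 0.0273, 0], -1]
    - [[0, 0, 0], [0, 0.0279, 0], -1]
    - [[0, 0, 0], [0, 0.0285, 0], -1]
    - [[0, 0, 0], [0, 0.0291, 0], -1]
    - [[0, 0, 0], [0, 0.0297, 0], -1]
    - [[0, 0, 0], [0, 0.0303, 0], -1]
    - [[0, 0, 0], [0, 0.0309, 0], -1]
    - [[0, 0, 0], [0, 0.0315, 0], -1]
    - [[0, 0, 0], [0, 0.0321, 0], -1]
    - [[0, 0, 0], [0, 0.0327, 0], -1]
    - [[0, 0, 0], [0, 0.0333, 0], -1]
    - [[0, 0, 0], [0, 0.0339, 0], -1]
    - [[0, 0, 0], [0, 0.0345, 0], -1]

```text
time_s: 9.87
tcp_pos: [0.4765, 0.0969, 0.1763]
eef_rot: [-2.525, -1.869, -0.0]
wrist_force: [0.3, 0.2, -2.7]
width: 0.125
grasp_force: 58.9
```

```bash
cat > sw.py <<'E'
from h import *
import sys
np.set_printoptions(precision=3,suppress=True)
pin0=np.array([.555,.165]);yaw=np.radians(-17);ex=np.array([np.cos(yaw),np.sin(yaw)]);ey=np.array([-ex[1],ex[0]])
for i in range(int(sys.argv[1])):
    s=snap("scene");P=cloud(s);Q=np.c_[(P[:,:2]-pin0)@ex,(P[:,:2]-pin0)@ey,P[:,2]-.4]
    t=Q[(abs(Q[:,0])<.07)&(abs(Q[:,1])<.025)&(Q[:,2]>-.165)&(Q[:,2]<-.105)]
    print(s["st"]["time_s"],len(t),"ang",np.round(np.median(np.arctan2(t[:,0],-t[:,2])),3) if len(t) else "")
E
python3 sw.py 14
```

```text
9.8667 77 ang 0.249
9.9167 71 ang 0.228
9.9667 65 ang 0.177
10.0167 63 ang 0.097
10.0667 1 ang 0.023
10.1167 0 ang 
10.1667 0 ang 
10.2167 0 ang 
10.2667 0 ang 
10.3167 0 ang 
10.3667 0 ang 
10.4167 58 ang 0.087
10.4667 63 ang 0.163
10.5167 73 ang 0.218
```

>>> jog_arm:
  deltas:
    - [[0, 0, 0], [0, 0.0007, 0], -1]
    - [[0, 0, 0], [0, 0.0014, 0], -1]
    - [[0, 0, 0], [0, 0.0021, 0], -1]
    - [[0, 0, 0], [0, 0.0028, 0], -1]
    - [[0, 0, 0], [0, 0.0035, 0], -1]
    - [[0, 0, 0], [0, 0.0042, 0], -1]
    - [[0, 0, 0], [0, 0.0049, 0], -1]
    - [[0, 0, 0], [0, 0.0056, 0], -1]
    - [[0, 0, 0], [0, 0.0063, 0], -1]
    - [[0, 0, 0], [0, 0.007, 0], -1]
    - [[0, 0, 0], [0, 0.0077, 0], -1]
    - [[0, 0, 0], [0, 0.0084, 0], -1]
    - [[0, 0, 0], [0, 0.0091, 0], -1]
    - [[0, 0, 0], [0, 0.0098, 0], -1]
    - [[0, 0, 0], [0, 0.0105, 0], -1]
    - [[0, 0, 0], [0, 0.0112, 0], -1]
    - [[0, 0, 0], [0, 0.0119, 0], -1]
    - [[0, 0, 0], [0, 0.0126, 0], -1]
    - [[0, 0, 0], [0, 0.0133, 0], -1]
    - [[0, 0, 0], [0, 0.014, 0], -1]

```text
time_s: 12.23
tcp_pos: [0.4899, 0.0928, 0.1763]
eef_rot: [-2.525, -1.869, -0.0]
wrist_force: [-0.2, -0.4, -3.4]
width: 0.131
grasp_force: 58.9
```

```bash
python3 sw.py 12
```

```text
12.2333 0 ang 
12.2833 0 ang 
12.3333 0 ang 
12.3833 0 ang 
12.4333 0 ang 
12.4833 1 ang 0.152
12.5333 47 ang 0.189
12.5833 57 ang 0.207
12.6333 57 ang 0.197
12.6833 25 ang 0.18
12.7333 0 ang 
12.7833 0 ang
```

>>> jog_arm:
  deltas:
    - [[0, 0, 0], [0, 0.0007, 0], -1]
    - [[0, 0, 0], [0, 0.0014, 0], -1]
    - [[0, 0, 0], [0, 0.0021, 0], -1]
    - [[0, 0, 0], [0, 0.0028, 0], -1]
    - [[0, 0, 0], [0, 0.0035, 0], -1]
    - [[0, 0, 0], [0, 0.0042, 0], -1]
    - [[0, 0, 0], [0, 0.0049, 0], -1]
    - [[0, 0, 0], [0, 0.0056, 0], -1]
    - [[0, 0, 0], [0, 0.0063, 0], -1]
    - [[0, 0, 0], [0, 0.007, 0], -1]
    - [[0, 0, 0], [0, 0.0077, 0], -1]
    - [[0, 0, 0], [0, 0.0084, 0], -1]
    - [[0, 0, 0], [0, 0.0091, 0], -1]
    - [[0, 0, 0], [0, 0.0098, 0], -1]
    - [[0, 0, 0], [0, 0.0105, 0], -1]
    - [[0, 0, 0], [0, 0.0112, 0], -1]
    - [[0, 0, 0], [0, 0.0119, 0], -1]
    - [[0, 0, 0], [0, 0.0126, 0], -1]
    - [[0, 0, 0], [0, 0.0133, 0], -1]
    - [[0, 0, 0], [0, 0.014, 0], -1]

```text
time_s: 14.5
tcp_pos: [0.5033, 0.0887, 0.1763]
eef_rot: [-2.525, -1.869, -0.0]
wrist_force: [0.8, -0.5, -3.6]
width: 0.127
grasp_force: 58.9
```

```bash
sed -i 's/snap("scene")/snap(sys.argv[2])/' sw.py; python3 sw.py 1 side; python3 sw.py 12 scene
```

```text
14.5 60 ang 0.149
14.55 0 ang 
14.6 0 ang 
14.65 0 ang 
14.7 0 ang 
14.75 0 ang 
14.8 0 ang 
14.85 0 ang 
14.9 0 ang 
14.95 0 ang 
15.0 0 ang 
15.05 0 ang 
15.1 0 ang
```

Only the side view still sees the hook, so I'll track it there.

```bash
python3 sw.py 13 side
```

```text
15.15 61 ang 0.123
15.2 60 ang 0.104
15.25 57 ang 0.075
15.3 53 ang 0.059
15.35 34 ang 0.048
15.4 15 ang 0.038
15.45 15 ang 0.039
15.5 30 ang 0.049
15.55 54 ang 0.059
15.6 64 ang 0.074
15.65 60 ang 0.099
15.7 62 ang 0.12
15.75 63 ang 0.127
```

>>> jog_arm:
  deltas:
    - [[0, 0, 0], [0, 0.0005, 0], -1]
    - [[0, 0, 0], [0, 0.001, 0], -1]
    - [[0, 0, 0], [0, 0.0015, 0], -1]
    - [[0, 0, 0], [0, 0.002, 0], -1]
    - [[0, 0, 0], [0, 0.0025, 0], -1]
    - [[0, 0, 0], [0, 0.003, 0], -1]
    - [[0, 0, 0], [0, 0.0035, 0], -1]
    - [[0, 0, 0], [0, 0.004, 0], -1]
    - [[0, 0, 0], [0, 0.0045, 0], -1]
    - [[0, 0, 0], [0, 0.005, 0], -1]
    - [[0, 0, 0], [0, 0.0055, 0], -1]
    - [[0, 0, 0], [0, 0.006, 0], -1]
    - [[0, 0, 0], [0, 0.0065, 0], -1]
    - [[0, 0, 0], [0, 0.007, 0], -1]
    - [[0, 0, 0], [0, 0.0075, 0], -1]
    - [[0, 0, 0], [0, 0.008, 0], -1]
    - [[0, 0, 0], [0, 0.0085, 0], -1]
    - [[0, 0, 0], [0, 0.009, 0], -1]
    - [[0, 0, 0], [0, 0.009, 0], -1]
    - [[0, 0, 0], [0, 0.009, 0], -1]

```text
time_s: 17.47
tcp_pos: [0.5119, 0.0861, 0.1763]
eef_rot: [-2.525, -1.869, -0.0]
wrist_force: [1.3, -0.3, -3.2]
width: 0.134
grasp_force: 58.9
```

```bash
python3 sw.py 12 side; python3 d.py e2 | grep -v arm
```

```text
17.4667 10 ang 0.102
17.5167 5 ang 0.117
17.5667 3 ang 0.119
17.6167 0 ang 
17.6667 0 ang 
17.7167 2 ang 0.116
17.7667 3 ang 0.117
17.8167 3 ang 0.119
17.8667 3 ang 0.122
17.9167 3 ang 0.12
17.9667 3 ang 0.116
18.0167 2 ang 0.117
18.0667 [0.5119 0.0861 0.1763] [-2.5248 -1.8693 -0.0001] [-0.924   0.8114 -3.2576]
   post 771 [ 0.1016 -0.004  -0.1715] [ 0.0927 -0.0107 -0.2911] [ 0.1143  0.0096 -0.0575]
   loop_top 0.7 [264.5 311. ] at y=0: [-0.0346  0.     -0.5662]
   post 645 [ 0.1052 -0.0064 -0.1679] [ 0.0948 -0.0118 -0.2907] [ 0.1152 -0.0004 -0.0562]
   hook_saddle 0.51 [279.9 226.7] at y=0: [-0.0205  0.     -0.3112]
```

View pics/e2_side.png

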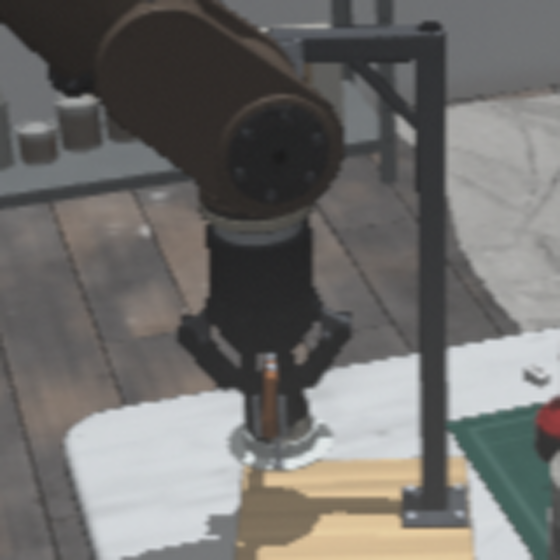

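```bash
cat > ww.py <<'E'
from h import *
import sys
np.set_printoptions(precision=4,suppress=True)
s=snap("wrist");P=cloud(s);cv2.imwrite("pics/"+sys.argv[1],s["image"])
pin0=np.array([.555,.165]);yaw=np.radians(-17);ex=np.array([np.cos(yaw),np.sin(yaw)]);ey=np.array([-ex[1],ex[0]])
Q=np.c_[(P[:,:2]-pin0)@ex,(P[:,:2]-pin0)@ey,P[:,2]-.4]
print(s["st"]["time_s"],s["st"]["tcp_pos"])
for lo,hi in((-.1,-.03),(-.16,-.11),(-.172,-.16),(-.185,-.172)):
    q=Q[(abs(Q[:,0])<.06)&(abs(Q[:,1])<.03)&(Q[:,2]>lo)&(Q[:,2]<hi)]
    if len(q)>3: print(lo,len(q),q.mean(0),np.percentile(q,3,0),np.percentile(q,97,0))
E
python3 ww.py w2.png
```

```text
18.4667 [0.5119 0.0861 0.1763]
-0.16 19 [-0.0102  0.0012 -0.1596] [-0.0154  0.0009 -0.16  ] [ 0.0101  0.0013 -0.1589]
-0.172 4356 [-0.0102 -0.0018 -0.167 ] [-0.0209 -0.013  -0.1717] [ 0.0093  0.0037 -0.1619]
-0.185 690 [-0.0095 -0.007  -0.1743] [-0.0209 -0.0178 -0.181 ] [ 0.0047  0.0026 -0.1721]
```

View pics/w2.png

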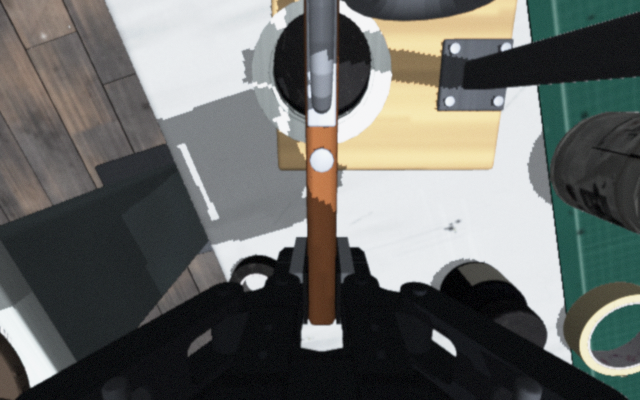

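Run:
```python
from h import *
np.set_printoptions(precision=4,suppress=True)
pin0=np.array([.555,.165]);yaw=np.radians(-17);ex=np.array([np.cos(yaw),np.sin(yaw)]);ey=np.array([-ex[1],ex[0]])
for i in range(6):
    s=snap("wrist");g=s["image"].max(2);d=np.nonzero(g[4,335:525]<75)[0]+335
    z=s["range_z"];print(s["st"]["time_s"],d.min(),d.max(),len(d),"depth",z[4,390:450:15],z[60,310:332:4])
P=cloud(s);v,u=np.nonzero(s["range_z"]>0);Q=np.c_[(P[:,:2]-pin0)@ex,(P[:,:2]-pin0)@ey,P[:,2]-.4]
for r in(4,10): 
    m=(v==r)&(u>300)&(u<520);print(np.c_[u[m],Q[m]][::14])
m=(u==320)&(v<130);print(np.c_[v[m],Q[m]][::10])
```

```text
18.5167 337 482 81 depth [0.0646 0.0662 0.0652 0.0645] [0.0658 0.0639 0.0646 0.064  0.0645 0.0655]
18.5667 337 480 82 depth [0.066  0.0653 0.0657 0.0658] [0.0646 0.0652 0.0643 0.0653 0.0647 0.0653]
18.6167 337 479 82 depth [0.0652 0.0663 0.0654 0.0636] [0.0668 0.0636 0.0648 0.0653 0.0637 0.0646]
18.6667 337 477 83 depth [0.0659 0.0662 0.0648 0.0654] [0.0655 0.     0.0636 0.0651 0.064  0.0652]
18.7167 337 478 82 depth [0.0665 0.0657 0.0655 0.064 ] [0.0654 0.0648 0.0644 0.0639 0.065  0.0645]
18.7667 337 480 82 depth [0.0657 0.0642 0.0641 0.0636] [0.0652 0.0649 0.0649 0.0641 0.0643 0.0643]
[[301.      -0.0305   0.0386  -0.3052]
 [315.      -0.02     0.0018  -0.1643]
 [330.      -0.0172   0.002   -0.1649]
 [344.      -0.0145   0.002   -0.165 ]
 [359.      -0.012    0.0011  -0.1618]
 [373.      -0.0089   0.0023  -0.1663]
 [387.      -0.0057   0.0031  -0.1693]
 [401.      -0.0024   0.0037  -0.1713]
 [415.       0.0003   0.0036  -0.1709]
 [429.       0.0033   0.0037  -0.1714]
 [443.       0.005    0.0027  -0.1678]
 [457.       0.007    0.0022  -0.1658]
 [471.       0.0088   0.0017  -0.1637]
[... 551 characters left out ...]
55.       0.0073   0.0016  -0.1672]
 [469.       0.0101   0.0016  -0.1674]
 [483.       0.1078   0.0542  -0.3802]
 [497.       0.1193   0.0545  -0.3814]
 [511.       0.1307   0.0547  -0.382 ]]
[[  0.      -0.019    0.0023  -0.1637]
 [ 10.      -0.019    0.0008  -0.1644]
 [ 21.      -0.019   -0.0009  -0.1651]
 [ 31.      -0.019   -0.0027  -0.1648]
 [ 41.      -0.019   -0.0044  -0.1648]
 [ 51.      -0.019   -0.0062  -0.1649]
 [ 61.      -0.019   -0.0078  -0.1661]
 [ 71.      -0.019   -0.0096  -0.1669]
 [ 81.      -0.019   -0.0115  -0.1681]
 [ 91.      -0.0191  -0.0134  -0.1709]
 [101.      -0.0191  -0.0155  -0.1732]
 [111.      -0.0191  -0.0178  -0.1794]
 [121.      -0.0192  -0.0219  -0.2116]]
```

The wrist view shows the loop edge-on at (320,60) with the hook's J just right of it (340–480, row 4). The J moves only a few pixels, so the balance is quiet. Next I'll back off, raise the loop above the hook point, and check again.

>>> jog_arm:
  deltas:
    - [[0, 0, 0], [0, -0.0005, 0], -1]
    - [[0, 0, 0], [0, -0.001, 0], -1]
    - [[0, 0, 0], [0, -0.0017, 0], -1]
    - [[0, 0, 0], [0, -0.0025, 0], -1]
    - [[0, 0, 0], [0, -0.004, 0], -1]
    - [[0, 0, 0], [0, -0.006, 0], -1]
    - [[0, 0, 0], [0, -0.008, 0], -1]
    - [[0, 0, 0], [0, -0.01, 0], -1]
    - [[0, 0, 0], [0, -0.012, -0.001], -1]
    - [[0, 0, 0], [0, -0.013, -0.004], -1]
    - [[0, 0, 0], [0, -0.013, -0.008], -1]
    - [[0, 0, 0], [0, -0.013, -0.012], -1]
    - [[0, 0, 0], [0, -0.013, -0.016], -1]
    - [[0, 0, 0], [0, -0.013, -0.019], -1]
    - [[0, 0, 0], [0, -0.013, -0.0205], -1]
    - [[0, 0, 0], [0, -0.013, -0.0205], -1]

```text
time_s: 20.15
tcp_pos: [0.4996, 0.0899, 0.1972]
eef_rot: [2.525, 1.869, 0.001]
wrist_force: [0.1, -0.6, -3.1]
width: 0.126
grasp_force: 58.9
```

```bash
cat > k.py <<'E'
from h import *
import sys
np.set_printoptions(precision=4,suppress=True)
pin0=np.array([.555,.165]);yaw=np.radians(-17);ex=np.array([np.cos(yaw),np.sin(yaw)]);ey=np.array([-ex[1],ex[0]])
for i in range(int(sys.argv[1])):
    s=snap("wrist");P=cloud(s);v,u=np.nonzero(s["range_z"]>0);Q=np.c_[(P[:,:2]-pin0)@ex,(P[:,:2]-pin0)@ey,P[:,2]-.4]
    f=(abs(Q[:,1])<.02)&(Q[:,2]>-.24)&(Q[:,2]<-.1)
    lp=Q[f&(u>305)&(u<335)&(Q[:,1]>-.012)]; hk=Q[f&(u>337)]; 
    print(s["st"]["time_s"],s["st"]["wrist_force"],"loop",len(lp),np.median(lp,0) if len(lp) else "","hook",len(hk),(np.percentile(hk,2,0),np.percentile(hk,98,0)) if len(hk)>4 else "")
if len(sys.argv)>2: cv2.imwrite("pics/"+sys.argv[2],s["image"])
E
python3 k.py 6 w3.png
```

```text
20.15 [ 0.0794 -0.6175 -3.0724] loop 2504 [-0.0319 -0.0039 -0.1448] hook 10132 (array([-0.0239, -0.0128, -0.238 ]), array([ 0.097 ,  0.0155, -0.1438]))
20.2 [ 0.353   1.0745 -4.434 ] loop 2497 [-0.032  -0.0039 -0.1452] hook 10039 (array([-0.024 , -0.0129, -0.2378]), array([ 0.0969,  0.0154, -0.1444]))
20.25 [-0.0452 -0.6385 -3.8546] loop 2492 [-0.032  -0.004  -0.1453] hook 9977 (array([-0.0241, -0.013 , -0.2378]), array([ 0.0968,  0.0154, -0.1445]))
20.3 [-0.5747  0.0547 -2.985 ] loop 2486 [-0.0321 -0.0039 -0.1455] hook 9943 (array([-0.0242, -0.013 , -0.2377]), array([ 0.0969,  0.0154, -0.1447]))
20.35 [ 0.1705 -0.0563 -3.5512] loop 2489 [-0.0321 -0.0039 -0.1455] hook 9939 (array([-0.0242, -0.013 , -0.2376]), array([ 0.0969,  0.0154, -0.1447]))
20.4 [ 0.0355  0.4043 -3.6995] loop 2486 [-0.0321 -0.0039 -0.1455] hook 9957 (array([-0.0242, -0.013 , -0.2379]), array([ 0.0968,  0.0154, -0.1447]))
```

View pics/w3.png

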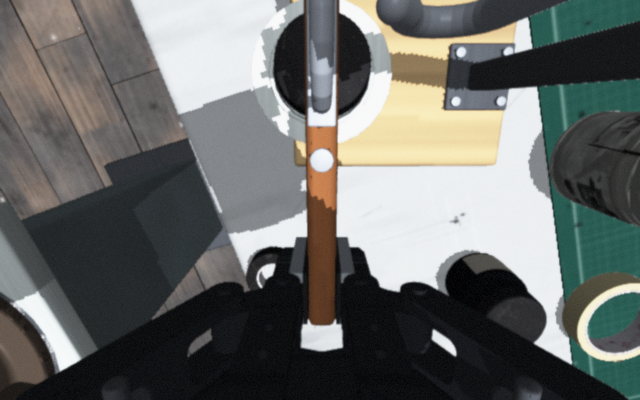

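The wrist view shows the hook point's round end at (397,10), with the J running right to about (560,5). The loop is edge-on at (320,60), left of the point and higher. I'll measure the offset from the point.

```bash
cat > k2.py <<'E'
from h import *
np.set_printoptions(precision=4,suppress=True)
pin0=np.array([.555,.165]);yaw=np.radians(-17);ex=np.array([np.cos(yaw),np.sin(yaw)]);ey=np.array([-ex[1],ex[0]])
for i in range(3):
    s=snap("wrist");P=cloud(s);v,u=np.nonzero(s["range_z"]>0);Q=np.c_[(P[:,:2]-pin0)@ex,(P[:,:2]-pin0)@ey,P[:,2]-.4]
    h=(v<45)&(u>345)&(u<600)&(Q[:,2]>-.19)&(Q[:,2]<-.13);H=Q[h]
    pt=H[H[:,0]<np.percentile(H[:,0],1)+.008]
    print(s["st"]["time_s"],"hook x",np.percentile(H,[1,99],0),"point",pt.mean(0),pt.min(0),pt.max(0))
E
python3 k2.py
```

```text
20.45 hook x [[-0.0192  0.0012 -0.1733]
 [ 0.011   0.0087 -0.1415]] point [-0.0154  0.0033 -0.1569] [-0.0199  0.0009 -0.1687] [-0.0112  0.0065 -0.1524]
20.5 hook x [[-0.0194  0.0012 -0.1732]
 [ 0.0108  0.0086 -0.1415]] point [-0.0156  0.0033 -0.1569] [-0.0201  0.0011 -0.169 ] [-0.0114  0.0064 -0.1528]
20.55 hook x [[-0.0197  0.0012 -0.1733]
 [ 0.0106  0.0086 -0.1415]] point [-0.0158  0.0033 -0.157 ] [-0.0203  0.001  -0.1691] [-0.0117  0.0064 -0.1526]
```

>>> jog_arm:
  deltas:
    - [[0, 0, 0], [0.001, 0, -0.0015], -1]
    - [[0, 0, 0], [0.002, 0, -0.003], -1]
    - [[0, 0, 0], [0.003, 0.002, -0.003], -1]
    - [[0, 0, 0], [0.003, 0.004, -0.003], -1]
    - [[0, 0, 0], [0.003, 0.006, -0.003], -1]
    - [[0, 0, 0], [0.003, 0.008, -0.003], -1]
    - [[0, 0, 0], [0.003, 0.01, -0.003], -1]
    - [[0, 0, 0], [0.003, 0.012, -0.003], -1]
    - [[0, 0, 0], [0.003, 0.014, -0.003], -1]
    - [[0, 0, 0], [0.003, 0.016, -0.003], -1]
    - [[0, 0, 0], [0.003, 0.018, -0.003], -1]
    - [[0, 0, 0], [0.003, 0.02, -0.003], -1]
    - [[0, 0, 0], [0.003, 0.022, -0.003], -1]
    - [[0, 0, 0], [0.003, 0.024, -0.003], -1]
    - [[0, 0, 0], [0.003, 0.026, -0.003], -1]
    - [[0, 0, 0], [0.003, 0.028, -0.003], -1]
    - [[0, 0, 0], [0.003, 0.0295, -0.003], -1]
    - [[0, 0, 0], [0.003, 0.03, -0.003], -1]

```text
time_s: 22.1
tcp_pos: [0.5292, 0.0839, 0.1998]
eef_rot: [2.525, 1.869, 0.0]
wrist_force: [0.1, 0.6, -3.6]
width: 0.132
grasp_force: 58.9
```

```bash
python3 k.py 1 w4.png; python3 k2.py
```

```text
22.1 [ 0.1374  0.5802 -3.5702] loop 2876 [-0.0018 -0.002  -0.1429] hook 10885 (array([ 0.0043, -0.0095, -0.2367]), array([ 0.1009,  0.0155, -0.1329]))
22.15 hook x [[ 0.0049  0.0012 -0.1667]
 [ 0.0119  0.0069 -0.1302]] point [ 0.0076  0.0025 -0.1452] [ 0.0047  0.001  -0.1693] [ 0.0126  0.0089 -0.13  ]
22.2 hook x [[ 0.0047  0.0011 -0.1672]
 [ 0.0119  0.0075 -0.1303]] point [ 0.0076  0.0026 -0.1454] [ 0.0046  0.0009 -0.169 ] [ 0.0125  0.009  -0.13  ]
22.25 hook x [[ 0.0047  0.0012 -0.1676]
 [ 0.012   0.0076 -0.1302]] point [ 0.0077  0.0026 -0.1457] [ 0.0046  0.001  -0.1694] [ 0.0126  0.009  -0.13  ]
```

View pics/w4.png

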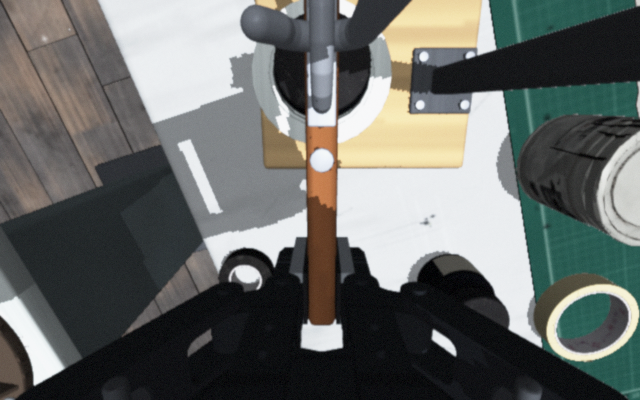

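The wrist view shows the loop between the hook point (265,25) and the shank (375,20), so it is over the saddle. Now I'll ease it down.

>>> jog_arm:
  deltas:
    - [[0, 0, 0], [0, 0, 0.002], -1]
    - [[0, 0, 0], [0, 0, 0.005], -1]
    - [[0, 0, 0], [0, 0, 0.008], -1]
    - [[0, 0, 0], [0, 0, 0.011], -1]
    - [[0, 0, 0], [0, 0, 0.014], -1]
    - [[0, 0, 0], [0, 0, 0.016], -1]
    - [[0, 0, 0], [0, 0, 0.018], -1]
    - [[0, 0, 0], [0, 0, 0.0195], -1]
    - [[0, 0, 0], [0, 0, 0.0205], -1]
    - [[0, 0, 0], [0, 0, 0.0215], -1]
    - [[0, 0, 0], [0, 0, 0.0225], -1]
    - [[0, 0, 0], [0, 0, 0.0235], -1]
    - [[0, 0, 0], [0, 0, 0.0245], -1]
    - [[0, 0, 0], [0, 0, 0.0255], -1]
    - [[0, 0, 0], [0, 0, 0.0265], -1]
    - [[0, 0, 0], [0, 0, 0.0275], -1]
    - [[0, 0, 0], [0, 0, 0.0285], -1]
    - [[0, 0, 0], [0, 0, 0.0295], -1]
    - [[0, 0, 0], [0, 0, 0.0305], -1]
    - [[0, 0, 0], [0, 0, 0.0315], -1]

```text
time_s: 23.97
tcp_pos: [0.529, 0.084, 0.1682]
eef_rot: [-2.525, -1.869, -0.0]
wrist_force: [-0.0, 0.4, -2.4]
width: 0.122
grasp_force: 59.0
```

>>> jog_arm:
  deltas:
    - [[0, 0, 0], [0, 0, 0.001], -1]
    - [[0, 0, 0], [0, 0, 0.002], -1]
    - [[0, 0, 0], [0, 0, 0.003], -1]
    - [[0, 0, 0], [0, 0, 0.004], -1]
    - [[0, 0, 0], [0, 0, 0.005], -1]
    - [[0, 0, 0], [0, 0, 0.006], -1]
    - [[0, 0, 0], [0, 0, 0.007], -1]
    - [[0, 0, 0], [0, 0, 0.008], -1]
    - [[0, 0, 0], [0, 0, 0.009], -1]
    - [[0, 0, 0], [0, 0, 0.01], -1]
    - [[0, 0, 0], [0, 0, 0.01], -1]
    - [[0, 0, 0], [0, 0, 0.01], -1]
    - [[0, 0, 0], [0, 0, 0.01], -1]

```text
time_s: 25.05
tcp_pos: [0.529, 0.084, 0.1583]
eef_rot: [-2.525, -1.869, -0.0]
wrist_force: [-0.1, 0.1, -2.1]
width: 0.129
grasp_force: 59.1
```

```bash
cat > f.py <<'E'
from h import *
import sys
np.set_printoptions(precision=3,suppress=True)
F=[]
for i in range(int(sys.argv[1])):
    s=snap("wrist");F.append(s["st"]["wrist_force"]+0 if False else list(s["st"]["wrist_force"])+list(s["st"]["ft_torque"]))
print(s["st"]["time_s"],s["st"]["tcp_pos"],np.mean(F,0),np.std(F,0))
E
python3 f.py 6; python3 k2.py|tail -1
```

```text
25.3 [0.529 0.084 0.158] [ 0.248  0.807 -1.713 -0.098  0.024 -0.028] [0.229 0.384 0.355 0.023 0.027 0.025]
 [ 0.0116  0.0058 -0.1711]] point [ 0.0065  0.0025 -0.1803] [ 0.0029  0.0009 -0.1898] [ 0.011   0.0062 -0.1709]
```

>>> jog_arm:
  deltas:
    - [[0, 0, 0], [0, 0, 0.001], -1]
    - [[0, 0, 0], [0, 0, 0.002], -1]
    - [[0, 0, 0], [0, 0, 0.003], -1]
    - [[0, 0, 0], [0, 0, 0.004], -1]
    - [[0, 0, 0], [0, 0, 0.005], -1]
    - [[0, 0, 0], [0, 0, 0.006], -1]
    - [[0, 0, 0], [0, 0, 0.007], -1]
    - [[0, 0, 0], [0, 0, 0.008], -1]
    - [[0, 0, 0], [0, 0, 0.009], -1]
    - [[0, 0, 0], [0, 0, 0.01], -1]
    - [[0, 0, 0], [0, 0, 0.011], -1]
    - [[0, 0, 0], [0, 0, 0.012], -1]
    - [[0, 0, 0], [0, 0, 0.013], -1]
    - [[0, 0, 0], [0, 0, 0.014], -1]
    - [[0, 0, 0], [0, 0, 0.015], -1]
    - [[0, 0, 0], [0, 0, 0.015], -1]
    - [[0, 0, 0], [0, 0, 0.015], -1]

```text
time_s: 26.92
tcp_pos: [0.529, 0.0841, 0.1433]
eef_rot: [-2.525, -1.869, -0.0]
wrist_force: [0.8, 0.8, -0.1]
width: 0.126
grasp_force: 59.3
```

```bash
python3 f.py 10
```

```text
27.3667 [0.529 0.084 0.143] [ 0.314  1.374 -0.823  0.085 -0.025 -0.004] [0.599 0.46  0.411 0.033 0.041 0.043]
```

>>> jog_arm:
  deltas:
    - [[0, 0, 0], [0.0005, 0, 0.001], -1]
    - [[0, 0, 0], [0.001, 0, 0.002], -1]
    - [[0, 0, 0], [0.0015, 0, 0.003], -1]
    - [[0, 0, 0], [0.002, 0, 0.004], -1]
    - [[0, 0, 0], [0.002, 0, 0.005], -1]
    - [[0, 0, 0], [0.002, 0, 0.006], -1]
    - [[0, 0, 0], [0.002, 0, 0.006], -1]
    - [[0, 0, 0], [0.002, 0, 0.006], -1]

```text
time_s: 28.08
tcp_pos: [0.5296, 0.0859, 0.1372]
eef_rot: [-2.525, -1.869, 0.0]
wrist_force: [0.0, -1.2, -0.7]
width: 0.125
grasp_force: 59.4
```

```bash
python3 f.py 10
```

```text
28.5333 [0.53  0.086 0.137] [-0.351 -1.366 -0.064 -0.195  0.079 -0.003] [0.305 0.256 0.52  0.02  0.039 0.037]
```

>>> jog_arm:
  deltas:
    - [[0, 0, 0], [-0.0005, 0, 0], -1]
    - [[0, 0, 0], [-0.001, 0, 0], -1]
    - [[0, 0, 0], [-0.001, 0, 0.0005], -1]
    - [[0, 0, 0], [-0.001, 0, 0.0005], -1]
    - [[0, 0, 0], [-0.001, 0, 0.0005], -1]
    - [[0, 0, 0], [-0.001, 0, 0.0005], -1]

```text
time_s: 29.08
tcp_pos: [0.5293, 0.0851, 0.1368]
eef_rot: [-2.525, -1.869, -0.0]
wrist_force: [0.3, 0.5, -0.8]
width: 0.127
grasp_force: 59.4
```

```bash
python3 f.py 6
```

```text
29.3333 [0.529 0.085 0.137] [ 0.154  1.294 -0.468  0.123 -0.022  0.019] [0.45  0.398 0.206 0.035 0.025 0.036]
```

>>> jog_arm:
  deltas:
    - [[0, 0, 0], [0.0003, 0, 0.001], -1]
    - [[0, 0, 0], [0.0005, 0, 0.001], -1]
    - [[0, 0, 0], [0.0005, 0, 0.001], -1]
    - [[0, 0, 0], [0.0005, 0, 0.001], -0.72]
    - [[0, 0, 0], [0.0005, 0, 0.001], -0.7]
    - [[0, 0, 0], [0.0005, 0, 0.001], -0.67]
    - [[0, 0, 0], [0.0005, 0, 0.001], -0.64]
    - [[0, 0, 0], [0.0005, 0, 0.001], -0.6]
    - [[0, 0, 0], [0.0005, 0, 0.001], -0.55]
    - [[0, 0, 0], [0.0005, 0, 0.001], -0.5]
    - [[0, 0, 0], [0.0005, 0, 0.001], -0.4]
    - [[0, 0, 0], [0.0005, 0, 0.001], -0.2]
    - [[0, 0, 0], [0.0005, 0, 0.001], 0.1]
    - [[0, 0, 0], [0.0005, 0, 0.001], 0.4]
    - [[0, 0, 0], [0.0005, 0, 0.001], 0.4]
    - [[0, 0, 0], [0.0005, 0, 0.001], 0.4]

```text
time_s: 30.72
tcp_pos: [0.5294, 0.0855, 0.1358]
eef_rot: [-2.525, -1.869, -0.0]
wrist_force: [0.1, 0.5, -0.1]
width: 0.699
grasp_force: 0.0
```

```bash
python3 k.py 2 w5.png; python3 f.py 3
```

```text
30.7167 [ 0.0987  0.5222 -0.1324] loop 2492 [-0.0015 -0.     -0.2075] hook 2151 (array([ 0.0015,  0.0012, -0.2118]), array([ 0.0116,  0.0078, -0.1936]))
30.7667 [-0.8085  1.5199 -0.1142] loop 2547 [-0.0016 -0.0002 -0.208 ] hook 2105 (array([ 0.0016,  0.0012, -0.2124]), array([ 0.0115,  0.0081, -0.1937]))
30.9167 [0.529 0.085 0.136] [ 0.145 -0.032 -0.383  0.006  0.026  0.016] [0.262 0.759 0.206 0.012 0.017 0.007]
```

View pics/w5.png

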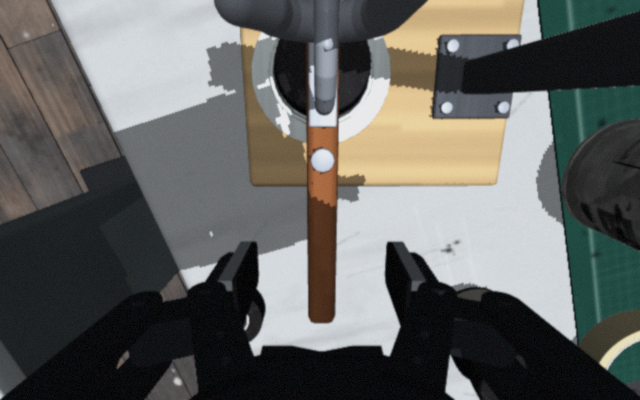

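The wrist view shows the beam free between the open fingers (322,250) and the loop seated in the hook at (325,15). I'll back off along the beam, away from the stand.

>>> jog_arm:
  deltas:
    - [[0, 0, 0], [-0.005, 0, 0], 0.4]
    - [[0, 0, 0], [-0.013, 0, 0], 0.4]
    - [[0, 0, 0], [-0.023, 0, 0], 0.4]
    - [[0, 0, 0], [-0.035, 0, 0], 0.4]
    - [[0, 0, 0], [-0.05, 0, 0], 0.4]
    - [[0, 0, 0], [-0.07, 0, 0], 0.4]
    - [[0, 0, 0], [-0.09, 0, 0], 0.4]
    - [[0, 0, 0], [-0.11, 0, 0], 0.4]
    - [[0, 0, 0], [-0.13, 0, 0], 0.4]
    - [[0, 0, 0], [-0.15, 0, 0], 0.4]
    - [[0, 0, 0], [-0.16, 0, 0], 0.4]
    - [[0, 0, 0], [-0.16, 0, 0], 0.4]
    - [[0, 0, 0], [-0.16, 0, 0], 0.4]
    - [[0, 0, 0], [-0.16, 0, 0], 0.4]

```text
time_s: 32.13
tcp_pos: [0.4829, -0.0672, 0.1358]
eef_rot: [-2.525, -1.869, -0.0]
wrist_force: [-0.4, 0.0, -0.1]
width: 0.701
grasp_force: 0.0
```

Run:
```python
from h import *
np.set_printoptions(precision=4,suppress=True)
pin0=np.array([.555,.165]);yaw=np.radians(-17);ex=np.array([np.cos(yaw),np.sin(yaw)]);ey=np.array([-ex[1],ex[0]])
for i in range(8):
    s=snap("side" if i<5 else "wrist");P=cloud(s);Q=np.c_[(P[:,:2]-pin0)@ex,(P[:,:2]-pin0)@ey,P[:,2]-.4]
    b=Q[(abs(Q[:,0])<.06)&(abs(Q[:,1])<.125)&(Q[:,2]<-.245)&(Q[:,2]>-.28)]
    print(s["st"]["time_s"],len(b),b.mean(0) if len(b) else "", np.percentile(b,[3,97],0).ravel() if len(b) else "")
    if i==4: cv2.imwrite("pics/end.png",cv2.resize(s["image"][80:320,180:420],None,fx=2.3,fy=2.3,interpolation=cv2.INTER_CUBIC))
```

```text
32.1333 0  
32.1833 0  
32.2333 0  
32.2833 0  
32.3333 0  
32.3833 0  
32.4333 0  
32.4833 0
```

View pics/end.png

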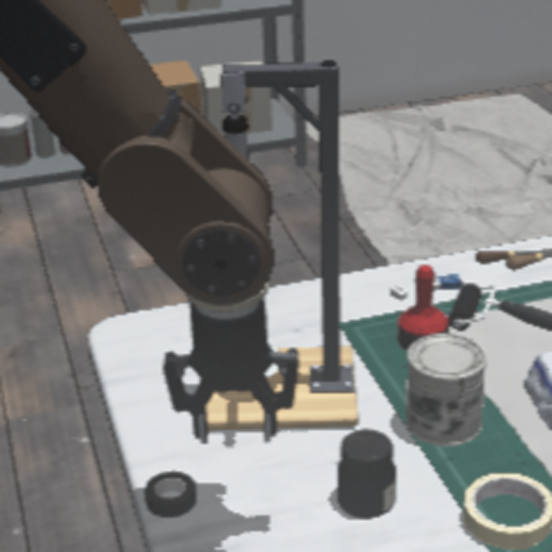

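The arm hides the carrier in the side view (around 230,330), so I'll move it farther aside.

>>> jog_arm:
  deltas:
    - [[0, 0, 0], [-0.02, 0, -0.005], 0.4]
    - [[0, 0, 0], [-0.05, 0, -0.01], 0.4]
    - [[0, 0, 0], [-0.08, 0, -0.02], 0.4]
    - [[0, 0, 0], [-0.11, 0, -0.02], 0.4]
    - [[0, 0, 0], [-0.14, 0, -0.02], 0.4]
    - [[0, 0, 0], [-0.17, 0, -0.02], 0.4]
    - [[0, 0, 0], [-0.2, 0, -0.02], 0.4]
    - [[0, 0, 0], [-0.22, 0, -0.02], 0.4]
    - [[0, 0, 0], [-0.23, 0, -0.02], 0.4]
    - [[0, 0, 0], [-0.23, 0, -0.02], 0.4]

```text
time_s: 33.37
tcp_pos: [0.4152, -0.2889, 0.1557]
eef_rot: [2.527, 1.867, 0.0]
wrist_force: [0.1, 1.3, -1.0]
width: 0.696
grasp_force: 0.0
```

Run:
```python
from h import *
np.set_printoptions(precision=4,suppress=True)
pin0=np.array([.555,.165]);yaw=np.radians(-17);ex=np.array([np.cos(yaw),np.sin(yaw)]);ey=np.array([-ex[1],ex[0]])
for i in range(6):
    s=snap("scene");P=cloud(s);Q=np.c_[(P[:,:2]-pin0)@ex,(P[:,:2]-pin0)@ey,P[:,2]-.4]
    b=Q[(abs(Q[:,0])<.05)&(abs(Q[:,1])<.125)&(Q[:,2]<-.24)&(Q[:,2]>-.32)]
    print(s["st"]["time_s"],len(b),b.mean(0) if len(b) else "", np.percentile(b,[3,97],0).ravel() if len(b) else "")
cv2.imwrite("pics/end2.png",cv2.resize(s["image"][80:320,180:420],None,fx=2.3,fy=2.3,interpolation=cv2.INTER_CUBIC))
```

```text
33.3667 478 [-0.0047 -0.0118 -0.2771] [-0.0202 -0.1045 -0.3165  0.005   0.0936 -0.2509]
33.4167 471 [-0.0042 -0.0117 -0.2765] [-0.0191 -0.1057 -0.3169  0.0055  0.0928 -0.2514]
33.4667 464 [-0.0041 -0.012  -0.2768] [-0.0193 -0.1042 -0.3166  0.0052  0.0932 -0.2506]
33.5167 478 [-0.0042 -0.0117 -0.2774] [-0.0192 -0.1058 -0.3176  0.0059  0.0949 -0.253 ]
33.5667 470 [-0.0042 -0.0112 -0.2771] [-0.0202 -0.1047 -0.3159  0.0054  0.0947 -0.2532]
33.6167 480 [-0.0043 -0.0119 -0.2773] [-0.0198 -0.1048 -0.3177  0.0051  0.0925 -0.2498]
```

View pics/end2.png

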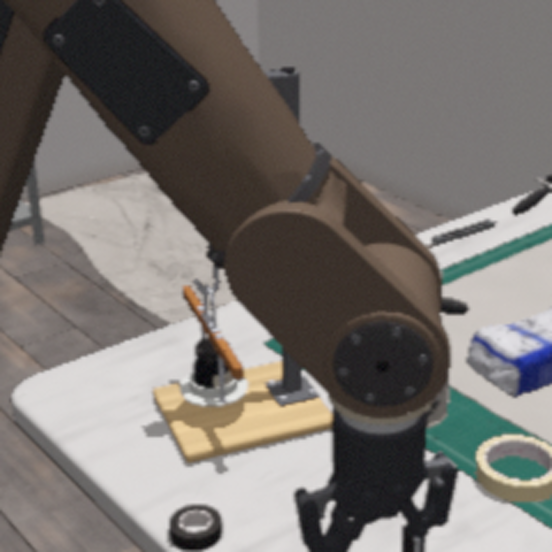

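The carrier hangs upright and still at (212,340) with the jar in its cup, and the arm is clear of it. I'll hand it in.

```bash
python3 -c "
from workcell import env
print(env.close_job())"
```

```text
the job is handed in; nothing more can be done
None
```

The carrier with the small ink jar hangs upright and still on the balance hook, and the job is handed in at about 34 s; the hand-in gave no verdict back, so I can't confirm the judged result.

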